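# Pull the absorber cassette from its docking station

### The job

A white combustion boat has been left lying on top of the absorber cassette: pick it off and park it upright on the boat rest, lengthwise and centred along the narrow raised ledge, and let go of it there without dropping it. Then pinch the cassette's two side catches fully in and, keeping them pinched, lift the cassette upright out of its dock until its underside is about 13 cm above the bench. Finish while still holding it there, steady, with the catches pinched and the cassette touching nothing but the gripper; do not disturb the jar, the beaker or the wrench.

Things in the scene. Friction and masses are not known exactly. Their poses are not given: they have to be found in the camera images.
- cassette: Upright light grey box, 60 (x) x 36 (y) x 85 mm (z), about 0.27 kg, with a small glass tube in each x face and a darker grey spring catch standing off each y side. Origin: centre of its underside, z up. It starts seated in the dock, its axes along the dock's, its underside 10 mm above the bench. It is pulled straight up; seated it has 1.5 mm play to each side.
- catch_left (a joint): Dark grey sprung catch on the cassette's +y side. Value: how far it is pressed straight in towards the cassette, 0 free to 0.006 m fully in; 2.4 N to start, 7.2 N fully in. A barb on its foot, 15 to 21 mm above the cassette's underside, sticks out 6 mm under the dock's lip; in by more than about 4 mm it clears the lip.
- catch_right (a joint): The same catch, mirrored, on the cassette's -y side; its value grows from 0 to 0.006 m as it is pressed in, towards +y.
- pad_left (a point): Middle of the ribbed finger pad on the left catch's outer face, 62 mm above the cassette's underside and 30 mm from its mid-plane when free. The catch is a flat upright plate 26 mm wide (x), from 15 to 80 mm above the underside, ribbed from 45 mm up. 60 mm over both plates when free, 48 mm with both fully in.
- pad_right (a point): The same point on the right catch, on the -y side.
- dock: Fixed dark grey metal docking station, base 96 (x) x 116 (y) x 10 mm; origin: centre of its underside, on the bench, z up. A shallow pocket holds the cassette's foot; two lips along its +y and -y sides reach over the catch barbs, lip tops 40 mm above the bench (the highest part), lips 40 mm long in x, from 32.5 to 50 mm either side of the middle.
- boat: White ceramic open trough, 84 (x) x 20 (y) x 18 mm (z), walls 3 mm, 35 g, with a 10 mm tab at the +x end's rim. Origin: centre of its underside, x lengthwise, z up. It starts lying open side up on the cassette's top (underside 95 mm above the bench), roughly along the cassette's x axis, turned by up to 0.35 rad.
- rest: Fixed grey steel boat rest: an 80 x 70 x 8 mm foot, a thin post and on it a flat level ledge 90 (x) x 20 mm (y), 6 mm thick. Origin: centre of the foot's underside, on the bench; x runs along the ledge.
- rest_top (a point): Centre of the top face of the ledge, 90 mm above the bench; axes as those of the rest, x along the ledge.
- jar: Bystander: small amber jar, 48 mm across, 65 mm tall, standing on the bench; origin: centre of its underside. Leave alone.
- beaker: Bystander: open glass beaker, 64 mm across, 80 mm tall, standing on the bench; origin: centre of its underside. Leave alone.
- wrench: Bystander: steel wrench lying flat on the bench, x along its length; origin: under its middle. Leave alone.
There are look-alikes about, which are no part of the job. There is more than one size of the boat; the job needs the middle-sized.

How it is judged:
On the way, in this order (a step that is already met when the one before it is completed fails the run):
1. the boat lies upright, centred and lengthwise on the ledge of the rest, let go (x of boat in the frame of rest between -0.015 and 0.015 m and y of boat in the frame of rest between -0.008 and 0.008 m and z of boat in the frame of rest between 0.086 and 0.096 m and angle between the x axis of boat and the x axis of rest, either way round below 0.25 rad and angle between boat's own z axis and vertical below 0.15 rad and contact force between boat and rest above 0.05 N and contact force between the fingers and boat below 0.02 N and linear speed of boat below 0.02 m/s), for 0.2 s.
2. both catches are pinched in while the cassette is still seated in the dock (value of joint each of catch_left, catch_right above 0.0042 m and contact force between the fingers and cassette above 2 N and z of cassette in the frame of dock between 0.005 and 0.02 m), for 0.1 s.
At the end, for the whole second after the job is handed in: Cassette held still, upright within 14 deg, underside 100-250 mm above the bench, both catches in 4.2 mm or more, touching neither dock, rest nor boat; boat released, upright on the ledge, within 15 mm along, 8 mm across and 0.25 rad of the ledge's centre and length (all of step 1 and value of joint each of catch_left, catch_right above 0.0042 m and contact force between the fingers and cassette above 2 N and height (world z) of cassette between 0.1 and 0.25 m and angle between cassette's own z axis and vertical below 0.25 rad and linear speed of cassette below 0.02 m/s and angular speed of cassette below 0.2 rad/s and contact force between cassette and dock below 0.02 N and contact force between cassette and rest below 0.02 N and contact force between cassette and boat below 0.02 N); the arm keeps its last pose, push and grip.
It fails at once if the boat is dropped off the cassette or the rest (height (world z) of boat below 0.07 m).
It fails at once if the jar is disturbed (distance of jar from where it was at the start of the episode above 0.03 m or angle between jar's own z axis and vertical above 0.5 rad).
It fails at once if the beaker is disturbed (distance of beaker from where it was at the start of the episode above 0.03 m or angle between beaker's own z axis and vertical above 0.5 rad).
It fails at once if the wrench is disturbed (distance of wrench from where it was at the start of the episode above 0.03 m).
It also fails if it takes over 61 s, if anything falls off the work surface, if the arm or the gripper's body presses on something with over 40 N, if the wrist force passes 120 N, or if a joint passes its speed limit or range.

### The arm

A 6-joint arm with a two-finger parallel gripper is mounted at the origin on the work surface. World frame = base frame: x ahead of the robot, y to its left, z up, the work surface at z = 0. Lengths are in m, angles in rad, forces in N, time in s.
With the tool pointing down it reaches from about 0.4 to 0.825 m from the base axis. Payload 7 kg.
Tool frame: the origin (TCP) lies at the very end of the fingers, on their centre line; the grasp point (between the pads) lies 19 mm behind it; z points along the fingers, y is the line along which they close (so a half turn about z gives the same grasp; the last joint's range is limited). The gripper opens to 88 mm and grips with 3 to 60 N. Pads are 19 mm wide; open, the fingers measure 130 mm over their backs; the gripper's body (78 mm by 193 mm) begins 47 mm behind the grasp point.
Start: joints at [-0.95, 0.359, 0.012, 0, -1.224, -0.288], TCP at [0.22, -0.638, 0.227] pointing down, gripper open.
Joint ranges: [-3.07, 3.07], [-1.43, 2.12], [-1.02, 1.25], [-3.03, 1.67], [-3.05, -0], [-3.03, 3.03]. Speed limits (rad/s): [2.39, 2.39, 3.01, 3.14, 3.14, 3.14].

### API

Orientations are given as [roll, pitch, yaw] about the fixed x, y, z axes, in that order (R = Rz(yaw) Ry(pitch) Rx(roll)).
In Python, from station import arm gives the robot as it stands. The module is installed in compiled form; this text tells all that it offers.
- The arm moves only by the shell command python3 -m crank 'ROWS' [FORCE]. ROWS is JSON, a list of rows, each an object of numbers: "dx", "dy", "dz": the shift along the world's x, y, z in m; "twist": the turn about the world's z in degrees; "grip": the opening, from -1 (shut) to 1 (fully open). A call has exactly 5 rows; each row is the pose to reach, as a shift and turn from the pose commanded when the call began; what a row does not reach only later rows make up. A row lasts 1/12 s, in which the tool goes at most 41.7 mm and 7.16 degrees, less where a joint would pass 70% of its speed; a pose out of reach is approached as far as the arm can. A call with a gripper value outside its range is refused whole. The fingers move at their own pace and stop on an object; FORCE is the grip in N (left out, the last holds). Time passes only in rows, so rows that repeat a pose let the fingers close, or fill a call up. It gives the time, the measured TCP pose, the force, the opening and the grip force at its end, in the units of the state.
- arm.get_state(): the state, without advancing time (a new reading comes with each control period).
- arm.grab_frame(name): name is "scene" or "top" or "wrist"; returns the picture (420x560x3 uint8, red, green, blue); there is no depth.
- arm.get_calibration(name): a dict with "fx", "fy", "cx", "cy" (pixels), "cam_to_world" (4x4, takes a point from camera to world coordinates); the wrist camera has in their place "tool_from_camera" (4x4, takes a point from camera to tool coordinates, whose origin is the TCP and whose axes are the flange's). Camera axes: x right, y down, z forward; pixel columns grow to the right and rows downward; lengths in m; the calibration is good to about 2 mm. A picture is of the moment at which its call begins: read the wrist's pose just before it. get_calibration takes no time and is no camera call.
- arm.job_done(): hands the job in; it is judged then, once.
The state is a dict: "t": time; "q": joint angles; "qd": joint speeds; "joint_efforts": joint torques, N m; "eef_pos": TCP position; "ee_rot": TCP orientation; "force": force on the tool from outside, world axes, zero at the start; "moment": the same for the moment, N m; "width": finger opening in m; "gripper_force": force on a finger pad.
Only numpy, scipy, OpenCV 4.12 (cv2) and the standard library are available. Lean on these libraries where they do the work, as an engineer would, in place of code of your own. Each camera call takes 0.05 s, during which the arm holds its last target. There are 200 camera calls.

## Working session

There is one attempt and no reset: what is moved stays moved. The work goes in short steps, Python scripts to look and compute and a shell command to move; the robot and the scene stay as the last step left them, time stands still between calls to the robot, and variables do not carry over. Pictures are saved under pics/ and viewed, at most 10 in all, crops included, and the job is handed in when it is done.

```bash
mkdir -p pics; cat > h.py <<'E'
import numpy as np, cv2
from station import arm
def save(n,f,crop=None,s=1):
    im=arm.grab_frame(n)
    if crop: im=im[crop[1]:crop[3],crop[0]:crop[2]]
    if s!=1: im=cv2.resize(im,None,fx=s,fy=s,interpolation=cv2.INTER_CUBIC)
    cv2.imwrite('pics/'+f,im[:,:,::-1])
def ray(n,u,v,z):
    c=arm.get_calibration(n);T=np.array(c['cam_to_world'])
    d=T[:3,:3]@np.array([(u-c['cx'])/c['fx'],(v-c['cy'])/c['fy'],1]);o=T[:3,3]
    return (o+d*(z-o[2])/d[2])
def proj(n,p):
    c=arm.get_calibration(n);T=np.linalg.inv(np.array(c['cam_to_world']))
    q=T[:3,:3]@np.array(p)+T[:3,3]
    return c['fx']*q[0]/q[2]+c['cx'],c['fy']*q[1]/q[2]+c['cy']
E
python3 - <<'E'
from h import *
np.set_printoptions(precision=4,suppress=True)
print(arm.get_state())
for n in('scene','top'):
    save(n,n+'1.png',None,1.4); c=arm.get_calibration(n);print(c['fx'],c['cx'],c['cy'],np.array(c['cam_to_world']))
print(arm.get_calibration('wrist'))
E
```

```text
{'t': 0.0, 'q': array([-0.9499,  0.3594,  0.0111, -0.0004, -1.2241, -0.2881]), 'qd': array([-0.0002, -0.0006,  0.0011,  0.0004,  0.    ,  0.0005]), 'joint_efforts': array([ -0.0032, -58.2723,  29.3035,   6.9969,   0.0067,  -0.0001]), 'eef_pos': array([ 0.2203, -0.6375,  0.2256]), 'ee_rot': array([ 3.1399, -0.0001, -2.809 ]), 'force': array([ 0.2313, -0.166 , -0.3659]), 'moment': array([ 0.0428, -0.0159,  0.013 ]), 'gripper_force': 0.0, 'width': 0.087689632544199}
418.867751133028 278.31675000700835 205.72667663832684 [[ 0.1662  0.6605 -0.7322  1.3224]
 [ 0.986  -0.121   0.1147 -0.1473]
 [-0.0129 -0.741  -0.6714  0.8049]
 [ 0.      0.      0.      1.    ]]
462.54454844408554 275.96073665596487 211.16142149798688 [[-0.0081 -0.9795  0.2013  0.3247]
 [-1.      0.0075 -0.0039 -0.0147]
 [ 0.0023 -0.2013 -0.9795  1.1908]
 [ 0.      0.      0.      1.    ]]
{'fx': 324.65210344781633, 'fy': 324.65210344781633, 'cx': 280.4664550274674, 'cy': 209.15125845271254, 'tool_from_camera': array([[ 0.0001, -0.9612, -0.276 ,  0.0738],
       [ 1.    ,  0.0002, -0.0003, -0.0003],
       [ 0.0003, -0.276 ,  0.9612, -0.158 ],
       [ 0.    ,  0.    ,  0.    ,  1.    ]])}
```

View pics/scene1.png

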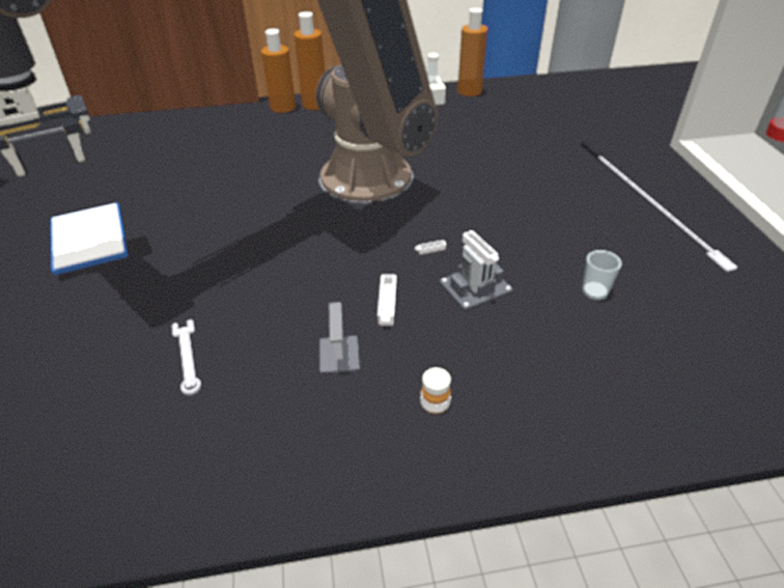

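View pics/top1.png

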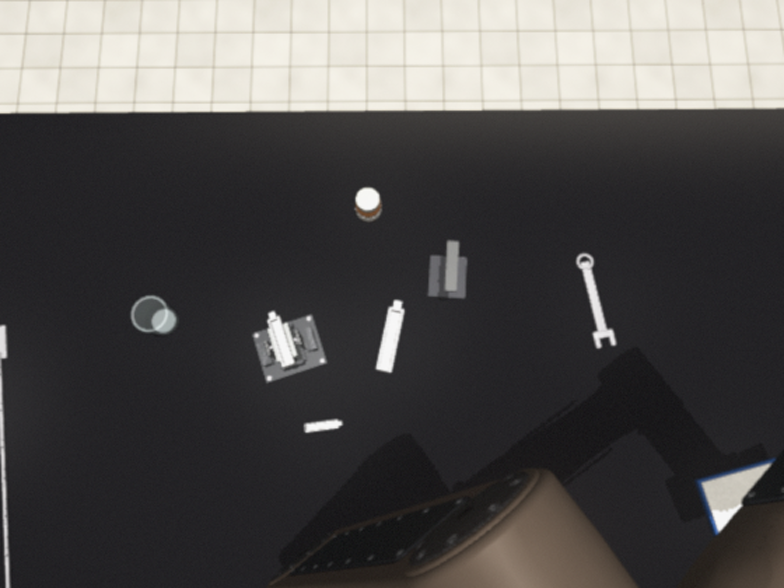

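The scene shows the rest at (340,340), the jar at (436,390), the beaker at (600,275), the wrench at (188,357) and the dock with cassette at (477,275). In the top view they are at the rest (450,270), jar (368,203), beaker (150,315) and dock (288,345).

Boat candidates in the top view:
- (283,340): on the cassette, middle size. This is the one the task describes.
- (390,338): on the bench, the largest.
- (323,425): on the bench, the smallest.

I'll confirm with an enlarged crop.

```bash
python3 - <<'E'
from h import *
save('top','crop1.png',(170,160,345,285),4.5)
E
```

```text
(no output)
```

View pics/crop1.png

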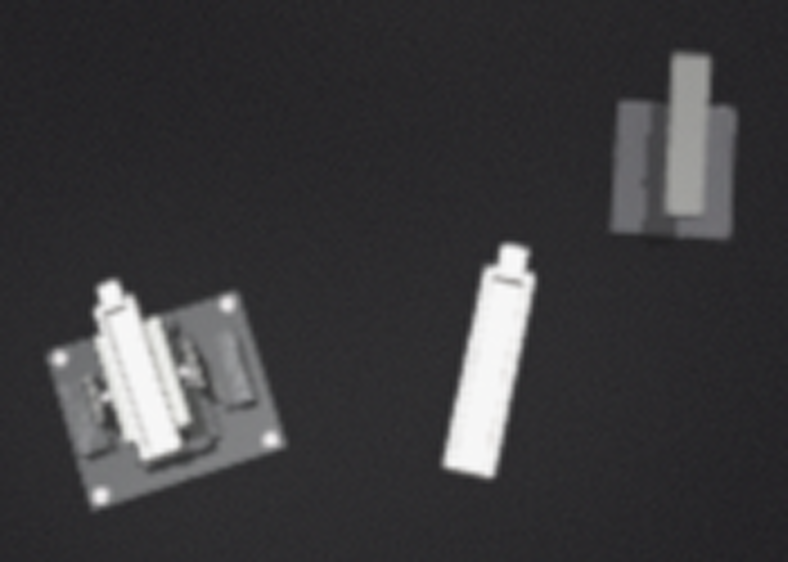

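The crop shows the 84 mm boat on the cassette, with its rim corners at (96,312), (134,296), (183,445) and (145,460). The ledge corners are (673,52), (712,54), (703,216) and (665,215). The dock base corners are (48,352), (238,293), (287,447) and (93,510).

```bash
python3 - <<'E'
from h import *
np.set_printoptions(precision=4,suppress=True)
def P(l,z): return np.array([ray('top',170+(u+.5)/4.5-.5,160+(v+.5)/4.5-.5,z) for u,v in l])
for nm,l,z in [('boat',[(96,312),(134,296),(183,445),(145,460)],.113),('big',[(485,267),(535,274),(495,478),(443,468)],.022),('ledge',[(673,52),(712,54),(703,216),(665,215)],.09),('dock',[(48,352),(238,293),(287,447),(93,510)],.01)]:
    p=P(l,z)[:,:2]; ax=(p[0]+p[1]-p[2]-p[3])/2; w=(p[0]+p[3]-p[1]-p[2])/2
    print(nm,p.mean(0),'len',np.hypot(*ax),'wid',np.hypot(*w),'yaw',np.degrees(np.arctan2(ax[1],ax[0])),np.degrees(np.arctan2(-w[0],w[1])))
for nm,uv,z in[('jar',(368,199),.065),('beaker',(150,314),.08)]: print(nm,ray('top',uv[0]/1.4,uv[1]/1.4,z))
from scipy.spatial.transform import Rotation as R
print(R.from_euler('xyz',arm.get_state()['ee_rot']).as_matrix())
E
```

```text
boat [0.4701 0.1584] len 0.08274743979702107 wid 0.021148208406706934 yaw 19.36189438959741 22.161015321790288
big [ 0.4847 -0.0249] len 0.11765646773336433 wid 0.029231627897525547 yaw -11.892894887823836 -9.947997384689149
ledge [ 0.6048 -0.1338] len 0.09158258798168734 wid 0.02100148449685922 yaw -4.528679879267668 -2.7463468855367017
dock [0.4711 0.1591] len 0.09393949720134982 wid 0.11373546328252113 yaw 17.809817654601062 17.40489384304622
jar [0.7369 0.013  0.065 ]
beaker [0.5235 0.3923 0.08  ]
[[-0.9452 -0.3266 -0.0005]
 [-0.3266  0.9452  0.0011]
 [ 0.0001  0.0012 -1.    ]]
```

```bash

python3 -m crank '[{"dx":0.02,"dy":0.025,"grip":1},{"dx":0.05,"dy":0.055,"grip":1},{"dx":0.075,"dy":0.085,"grip":1},{"dx":0.1,"dy":0.115,"grip":1},{"dx":0.13,"dy":0.14,"grip":1}]' 10
python3 -m crank '[{"dx":0.02,"dy":0.03,"grip":1},{"dx":0.04,"dy":0.06,"grip":1},{"dx":0.06,"dy":0.09,"grip":1},{"dx":0.08,"dy":0.12,"grip":1},{"dx":0.1,"dy":0.15,"grip":1}]'
python3 -m crank '[{"dx":0.01,"dy":0.035,"grip":1},{"dx":0.02,"dy":0.07,"grip":1},{"dx":0.02,"dy":0.105,"grip":1},{"dx":0.02,"dy":0.14,"grip":1},{"dx":0.02,"dy":0.175,"grip":1}]'
```

```text
invalid input at $[0]: expected keys dx, dy, dz, twist, grip
invalid input at $[0]: expected keys dx, dy, dz, twist, grip
invalid input at $[0]: expected keys dx, dy, dz, twist, grip
```

All five keys are required.

```bash

python3 -m crank '[{"dx":0.02,"dy":0.025,"dz":0,"twist":0,"grip":1},{"dx":0.05,"dy":0.055,"dz":0,"twist":0,"grip":1},{"dx":0.075,"dy":0.085,"dz":0,"twist":0,"grip":1},{"dx":0.1,"dy":0.115,"dz":0,"twist":0,"grip":1},{"dx":0.13,"dy":0.14,"dz":0,"twist":0,"grip":1}]' 10
python3 -m crank '[{"dx":0.02,"dy":0.03,"dz":0,"twist":0,"grip":1},{"dx":0.04,"dy":0.06,"dz":0,"twist":0,"grip":1},{"dx":0.06,"dy":0.09,"dz":0,"twist":0,"grip":1},{"dx":0.08,"dy":0.12,"dz":0,"twist":0,"grip":1},{"dx":0.1,"dy":0.15,"dz":0,"twist":0,"grip":1}]'
python3 -m crank '[{"dx":0.01,"dy":0.035,"dz":0,"twist":0,"grip":1},{"dx":0.02,"dy":0.07,"dz":0,"twist":0,"grip":1},{"dx":0.02,"dy":0.105,"dz":0,"twist":0,"grip":1},{"dx":0.02,"dy":0.14,"dz":0,"twist":0,"grip":1},{"dx":0.02,"dy":0.175,"dz":0,"twist":0,"grip":1}]'
```

```text
t: 0.57
eef_pos: [0.3506, -0.4959, 0.2266]
ee_rot: [3.141, 0.0, -2.809]
force: [0.4, -1.2, 0.6]
width: 0.0876
gripper_force: 0.0
t: 0.98
eef_pos: [0.451, -0.3462, 0.2265]
ee_rot: [3.141, -0.0, -2.809]
force: [0.8, -0.1, -0.1]
width: 0.0874
gripper_force: 0.0
t: 1.4
eef_pos: [0.4702, -0.1713, 0.2263]
ee_rot: [3.141, -0.0, -2.809]
force: [-0.2, -0.1, 0.4]
width: 0.0877
gripper_force: 0.0
```

```bash

python3 -m crank '[{"dx":0,"dy":0.035,"dz":0,"twist":0,"grip":1},{"dx":0,"dy":0.07,"dz":0,"twist":0,"grip":1},{"dx":0,"dy":0.105,"dz":0,"twist":0,"grip":1},{"dx":0,"dy":0.14,"dz":0,"twist":0,"grip":1},{"dx":0,"dy":0.175,"dz":0,"twist":0,"grip":1}]'
python3 -m crank '[{"dx":0,"dy":0.04,"dz":0,"twist":0,"grip":1},{"dx":0,"dy":0.08,"dz":0,"twist":0,"grip":1},{"dx":0,"dy":0.12,"dz":0,"twist":0,"grip":1},{"dx":0,"dy":0.154,"dz":0,"twist":0,"grip":1},{"dx":0,"dy":0.154,"dz":0,"twist":0,"grip":1}]'
python3 - <<'E'
from h import *
s=arm.get_state();print(s['eef_pos'],s['ee_rot'])
save('wrist','w1.png',None,1.4)
E
```

```text
t: 1.82
eef_pos: [0.47, 0.0037, 0.2267]
ee_rot: [3.141, 0.0, -2.809]
force: [0.7, 0.5, 0.2]
width: 0.0877
gripper_force: 0.0
t: 2.23
eef_pos: [0.4707, 0.1608, 0.2264]
ee_rot: [3.141, 0.001, -2.805]
force: [0.7, -0.2, 1.3]
width: 0.0878
gripper_force: 0.0
[0.47072452 0.16081818 0.22641641] [ 3.14114000e+00  7.66982034e-04 -2.80511642e+00]
```

View pics/w1.png

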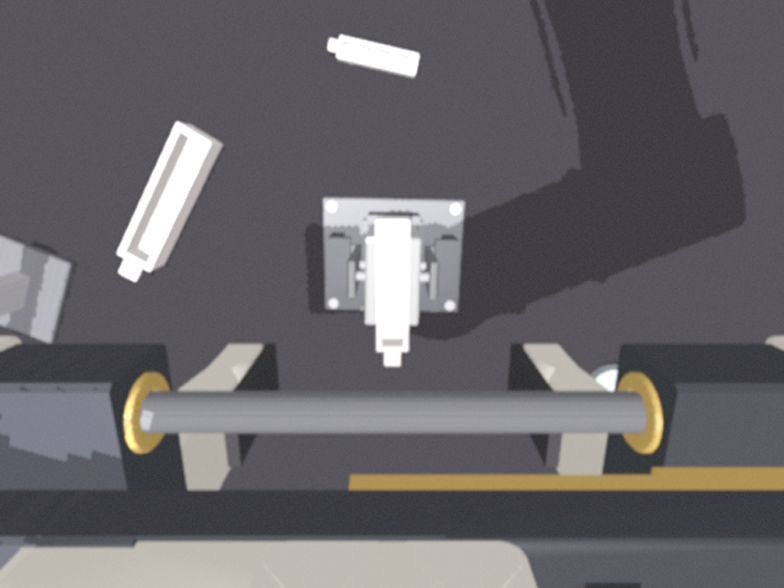

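The wrist view shows the boat aligned under the gripper, with rim corners at about (376,218), (411,218), (409,351) and (376,351). The dock base corners are at (323,198), (465,200), (458,312) and (325,310).

```bash
cat >> h.py <<'E'
from scipy.spatial.transform import Rotation as Rn
def wray(pos,rot,u,v,z):
    c=arm.get_calibration('wrist');T=np.array(c['tool_from_camera']);W=np.eye(4);W[:3,:3]=Rn.from_euler('xyz',rot).as_matrix();W[:3,3]=pos
    T=W@T;d=T[:3,:3]@np.array([(u-c['cx'])/c['fx'],(v-c['cy'])/c['fy'],1]);o=T[:3,3]
    return (o+d*(z-o[2])/d[2])[:2]
def rect(p):
    p=np.array(p);ax=(p[0]+p[1]-p[2]-p[3])/2;w=(p[0]+p[3]-p[1]-p[2])/2
    return p.mean(0).round(4),'L %.4f W %.4f yaw %.2f %.2f'%(np.hypot(*ax),np.hypot(*w),np.degrees(np.arctan2(ax[1],ax[0])),np.degrees(np.arctan2(-w[0],w[1])))
E
python3 - <<'E'
from h import *
s=arm.get_state();print(s['eef_pos'],s['ee_rot'])
f=lambda l,z:rect([wray(s['eef_pos'],s['ee_rot'],u/1.4,v/1.4,z) for u,v in l])
print(f([(409,351),(376,351),(376,218),(411,218)],.113)); print(f([(458,312),(325,310),(323,198),(465,200)],.01))
E
```

```text
[0.47026236 0.15873951 0.22619204] [-3.14156277e+00 -4.46182558e-04 -2.80493106e+00]
(array([0.4707, 0.1587]), 'L 0.0851 W 0.0210 yaw 18.89 19.30')
(array([0.4725, 0.1592]), 'L 0.0953 W 0.1150 yaw 18.04 18.45')
```

```bash

python3 -m crank '[{"dx":0,"dy":0,"dz":-0.025,"twist":0,"grip":1},{"dx":0,"dy":0,"dz":-0.05,"twist":0,"grip":1},{"dx":0,"dy":0,"dz":-0.075,"twist":0,"grip":1},{"dx":0,"dy":0,"dz":-0.1,"twist":0,"grip":1},{"dx":0,"dy":0,"dz":-0.11,"twist":0,"grip":1}]'
python3 -m crank '[{"dx":0,"dy":0,"dz":-0.01,"twist":0,"grip":1},{"dx":0,"dy":0,"dz":-0.018,"twist":0,"grip":1},{"dx":0,"dy":0,"dz":-0.018,"twist":0,"grip":0.2},{"dx":0,"dy":0,"dz":-0.018,"twist":0,"grip":-0.2},{"dx":0,"dy":0,"dz":-0.018,"twist":0,"grip":-0.4}]'
python3 -m crank '[{"dx":0,"dy":0,"dz":0,"twist":0,"grip":-0.6},{"dx":0,"dy":0,"dz":0,"twist":0,"grip":-1},{"dx":0,"dy":0,"dz":0,"twist":0,"grip":-1},{"dx":0,"dy":0,"dz":0,"twist":0,"grip":-1},{"dx":0,"dy":0,"dz":0,"twist":0,"grip":-1}]'
```

```text
t: 2.7
eef_pos: [0.4687, 0.1542, 0.1136]
ee_rot: [-3.141, -0.004, -2.81]
force: [0.1, -0.2, -0.5]
width: 0.0873
gripper_force: 0.0
t: 3.12
eef_pos: [0.4711, 0.1564, 0.0995]
ee_rot: [3.141, 0.002, -2.809]
force: [0.1, 0.2, 0.3]
width: 0.073
gripper_force: 0.0
t: 3.53
eef_pos: [0.4705, 0.1561, 0.0987]
ee_rot: [3.141, 0.0, -2.809]
force: [-0.0, -0.1, 0.7]
width: 0.0398
gripper_force: 0.0
```

```bash

python3 -m crank '[{"dx":0,"dy":0.0025,"dz":0,"twist":0,"grip":-1},{"dx":0,"dy":0.0025,"dz":0,"twist":0,"grip":-1},{"dx":0,"dy":0.0025,"dz":0,"twist":0,"grip":-1},{"dx":0,"dy":0.0025,"dz":0,"twist":0,"grip":-1},{"dx":0,"dy":0.0025,"dz":0,"twist":0,"grip":-1}]'
python3 -m crank '[{"dx":0,"dy":0,"dz":0,"twist":0,"grip":-1},{"dx":0,"dy":0,"dz":0,"twist":0,"grip":-1},{"dx":0,"dy":0,"dz":0,"twist":0,"grip":-1},{"dx":0,"dy":0,"dz":0,"twist":0,"grip":-1},{"dx":0,"dy":0,"dz":0,"twist":0,"grip":-1}]'
```

```text
t: 3.95
eef_pos: [0.4705, 0.1586, 0.0985]
ee_rot: [3.142, 0.0, -2.809]
force: [-0.5, -0.2, -0.6]
width: 0.0197
gripper_force: 10.0
t: 4.37
eef_pos: [0.4705, 0.1585, 0.0985]
ee_rot: [-3.142, -0.0, -2.809]
force: [0.2, -0.7, -0.8]
width: 0.02
gripper_force: 10.0
```

```bash

python3 -m crank '[{"dx":0,"dy":0,"dz":0.01,"twist":0,"grip":-1},{"dx":0,"dy":0,"dz":0.025,"twist":0,"grip":-1},{"dx":0,"dy":0,"dz":0.045,"twist":0,"grip":-1},{"dx":0,"dy":0,"dz":0.06,"twist":0,"grip":-1},{"dx":0,"dy":0,"dz":0.07,"twist":0,"grip":-1}]'
python3 -m crank '[{"dx":0.01,"dy":-0.02,"dz":0,"twist":-2,"grip":-1},{"dx":0.02,"dy":-0.05,"dz":0,"twist":-4,"grip":-1},{"dx":0.035,"dy":-0.08,"dz":0,"twist":-6,"grip":-1},{"dx":0.05,"dy":-0.11,"dz":0,"twist":-9,"grip":-1},{"dx":0.065,"dy":-0.14,"dz":0,"twist":-11.5,"grip":-1}]'
python3 -m crank '[{"dx":0.015,"dy":-0.03,"dz":0,"twist":-3,"grip":-1},{"dx":0.03,"dy":-0.06,"dz":0,"twist":-6,"grip":-1},{"dx":0.045,"dy":-0.09,"dz":0,"twist":-9,"grip":-1},{"dx":0.06,"dy":-0.13,"dz":0,"twist":-11,"grip":-1},{"dx":0.069,"dy":-0.152,"dz":0,"twist":-11.5,"grip":-1}]'
python3 -m crank '[{"dx":0,"dy":0,"dz":0,"twist":0,"grip":-1},{"dx":0,"dy":0,"dz":0,"twist":0,"grip":-1},{"dx":0,"dy":0,"dz":0,"twist":0,"grip":-1},{"dx":0,"dy":0,"dz":0,"twist":0,"grip":-1},{"dx":0,"dy":0,"dz":0,"twist":0,"grip":-1}]'
python3 - <<'E'
from h import *
s=arm.get_state();print(s['eef_pos'],s['ee_rot'])
save('wrist','w2.png',(150,150,410,345),3)
E
```

```text
t: 4.78
eef_pos: [0.4711, 0.1589, 0.1709]
ee_rot: [3.141, 0.002, -2.809]
force: [0.4, -0.3, -0.4]
width: 0.0201
gripper_force: 10.0
t: 5.2
eef_pos: [0.5358, 0.0172, 0.1691]
ee_rot: [3.141, 0.0, -3.011]
force: [1.1, 0.5, -0.8]
width: 0.0198
gripper_force: 10.0
t: 5.62
eef_pos: [0.6051, -0.1365, 0.1685]
ee_rot: [-3.141, -0.0, 3.07]
force: [1.2, 1.4, -0.9]
width: 0.02
gripper_force: 10.0
t: 6.03
eef_pos: [0.6043, -0.1325, 0.1689]
ee_rot: [3.141, 0.0, 3.074]
force: [-0.4, -0.4, -0.1]
width: 0.0203
gripper_force: 10.0
[ 0.60431494 -0.1324916   0.16890769] [3.14145348e+00 2.93464210e-04 3.07434189e+00]
```

View pics/w2.png

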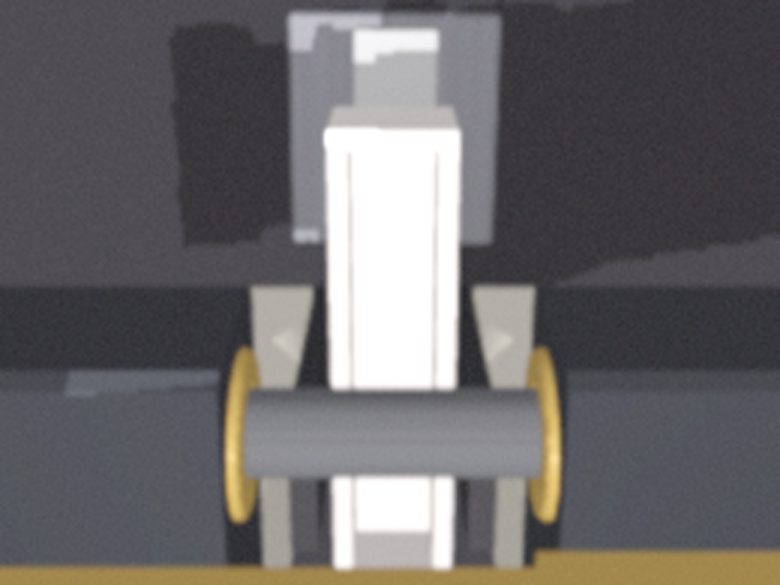

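```bash
python3 - <<'E'
from h import *
s=arm.get_state();p,r=s['eef_pos'],s['ee_rot']
f=lambda u,v,z:wray(p,r,150+(u+.5)/3-.5,150+(v+.5)/3-.5,z)
print(p)
for a in [(353,28,.09),(439,28,.09),(353,105,.09),(438,105,.09),(325,130,.1835),(460,130,.1835),(330,385,.1835),(458,385,.1835),(330,568,.1835),(454,568,.1835),(289,14,.008),(501,14,.008),(293,242,.008),(493,242,.008)]: print(a,f(*a).round(4))
E
```

```text
[ 0.60436659 -0.13243484  0.16893346]
(353, 28, 0.09) [ 0.5602 -0.1391]
(439, 28, 0.09) [ 0.5616 -0.1183]
(353, 105, 0.09) [ 0.5792 -0.1406]
(438, 105, 0.09) [ 0.5806 -0.1196]
(325, 130, 0.1835) [ 0.5636 -0.1399]
(460, 130, 0.1835) [ 0.5649 -0.1196]
(330, 385, 0.1835) [ 0.6062 -0.1428]
(458, 385, 0.1835) [ 0.6076 -0.122 ]
(330, 568, 0.1835) [ 0.6411 -0.1458]
(454, 568, 0.1835) [ 0.6426 -0.1244]
(289, 14, 0.008) [ 0.5645 -0.1635]
(501, 14, 0.008) [ 0.5691 -0.0948]
(293, 242, 0.008) [ 0.6428 -0.1696]
(493, 242, 0.008) [ 0.6475 -0.1004]
```

```bash

python3 -m crank '[{"dx":0,"dy":0,"dz":-0.02,"twist":0,"grip":-1},{"dx":0,"dy":0,"dz":-0.04,"twist":0,"grip":-1},{"dx":0,"dy":0,"dz":-0.055,"twist":0,"grip":-1},{"dx":0,"dy":0,"dz":-0.065,"twist":0,"grip":-1},{"dx":0,"dy":0,"dz":-0.07,"twist":0,"grip":-1}]'
python3 -m crank '[{"dx":0,"dy":0,"dz":-0.001,"twist":0,"grip":-1},{"dx":0,"dy":0,"dz":-0.002,"twist":0,"grip":-1},{"dx":0,"dy":0,"dz":-0.003,"twist":0,"grip":-1},{"dx":0,"dy":0,"dz":-0.004,"twist":0,"grip":-1},{"dx":0,"dy":0,"dz":-0.005,"twist":0,"grip":-1}]'
python3 -m crank '[{"dx":0,"dy":0,"dz":0,"twist":0,"grip":-1},{"dx":0,"dy":0,"dz":0,"twist":0,"grip":-1},{"dx":0,"dy":0,"dz":0,"twist":0,"grip":-1},{"dx":0,"dy":0,"dz":0,"twist":0,"grip":-1},{"dx":0,"dy":0,"dz":0,"twist":0,"grip":-1}]'
```

```text
t: 6.5
eef_pos: [0.6038, -0.1328, 0.0973]
ee_rot: [-3.141, -0.002, 3.074]
force: [0.1, 0.2, 0.4]
width: 0.02
gripper_force: 10.0
t: 6.92
eef_pos: [0.6049, -0.1335, 0.0942]
ee_rot: [3.141, 0.001, 3.073]
force: [-0.4, -0.7, -0.6]
width: 0.0196
gripper_force: 10.0
t: 7.33
eef_pos: [0.6045, -0.1335, 0.0936]
ee_rot: [-3.142, 0.0, 3.073]
force: [0.4, 0.0, -0.7]
width: 0.02
gripper_force: 10.0
```

```bash

python3 -m crank '[{"dx":0,"dy":0.0015,"dz":0,"twist":0,"grip":-1},{"dx":0,"dy":0.0015,"dz":0,"twist":0,"grip":-1},{"dx":0,"dy":0.0015,"dz":-0.0005,"twist":0,"grip":-1},{"dx":0,"dy":0.0015,"dz":-0.0005,"twist":0,"grip":-1},{"dx":0,"dy":0.0015,"dz":-0.0005,"twist":0,"grip":-1}]'
python3 -m crank '[{"dx":0,"dy":0,"dz":-0.0005,"twist":0,"grip":-1},{"dx":0,"dy":0,"dz":-0.0005,"twist":0,"grip":-1},{"dx":0,"dy":0,"dz":-0.0005,"twist":0,"grip":-1},{"dx":0,"dy":0,"dz":-0.0005,"twist":0,"grip":-1},{"dx":0,"dy":0,"dz":-0.0005,"twist":0,"grip":-1}]'
```

```text
t: 7.75
eef_pos: [0.6046, -0.1318, 0.0936]
ee_rot: [3.142, 0.0, 3.073]
force: [-2.2, 1.7, 5.3]
width: 0.02
gripper_force: 10.0
t: 8.17
eef_pos: [0.6046, -0.1318, 0.0936]
ee_rot: [3.142, 0.001, 3.073]
force: [-3.1, 2.5, 8.1]
width: 0.0199
gripper_force: 10.0
```

```bash

python3 -m crank '[{"dx":0,"dy":0,"dz":0.0005,"twist":0,"grip":-1},{"dx":0,"dy":0,"dz":0.0005,"twist":0,"grip":-1},{"dx":0,"dy":0,"dz":0.0005,"twist":0,"grip":-0.5},{"dx":0,"dy":0,"dz":0.0005,"twist":0,"grip":-0.4},{"dx":0,"dy":0,"dz":0.0005,"twist":0,"grip":-0.2}]'
python3 -m crank '[{"dx":0,"dy":0,"dz":0,"twist":0,"grip":0},{"dx":0,"dy":0,"dz":0,"twist":0,"grip":0.2},{"dx":0,"dy":0,"dz":0,"twist":0,"grip":0.4},{"dx":0,"dy":0,"dz":0.0,"twist":0,"grip":0.4},{"dx":0,"dy":0,"dz":0.0,"twist":0,"grip":0.4}]'
python3 -m crank '[{"dx":0,"dy":0,"dz":0.01,"twist":0,"grip":0.4},{"dx":0,"dy":0,"dz":0.03,"twist":0,"grip":0.4},{"dx":0,"dy":0,"dz":0.06,"twist":0,"grip":0.4},{"dx":0,"dy":0,"dz":0.09,"twist":0,"grip":0.7},{"dx":0,"dy":0,"dz":0.12,"twist":0,"grip":1}]'
python3 - <<'E'
from h import *
s=arm.get_state();print(s['eef_pos'],s['ee_rot'])
save('top','t2.png',(170,160,345,285),4.5)
E
```

```text
t: 8.58
eef_pos: [0.6044, -0.132, 0.0927]
ee_rot: [-3.142, -0.0, 3.073]
force: [-0.0, 0.4, 0.1]
width: 0.0284
gripper_force: 0.0
t: 9.0
eef_pos: [0.6045, -0.1319, 0.093]
ee_rot: [-3.142, -0.0, 3.073]
force: [-0.1, -0.4, -0.9]
width: 0.0586
gripper_force: 0.0
t: 9.42
eef_pos: [0.6043, -0.1321, 0.2152]
ee_rot: [-3.141, 0.0, 3.073]
force: [0.3, -0.3, 0.8]
width: 0.0695
gripper_force: 0.0
[ 0.60425601 -0.13205164  0.21521542] [-3.14139312e+00  1.29192784e-04  3.07312050e+00]
```

View pics/t2.png

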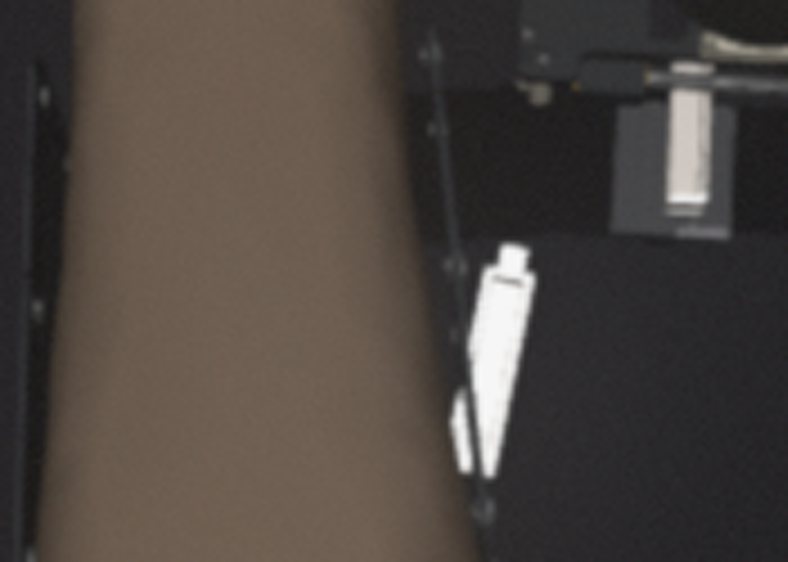

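The boat sits centred and upright on the ledge (near end at about (685,203)). I'll return to the cassette.

```bash

python3 -m crank '[{"dx":-0.01,"dy":0.02,"dz":0,"twist":2,"grip":1},{"dx":-0.02,"dy":0.05,"dz":0,"twist":4,"grip":1},{"dx":-0.035,"dy":0.08,"dz":0,"twist":6,"grip":1},{"dx":-0.05,"dy":0.11,"dz":0,"twist":9,"grip":1},{"dx":-0.065,"dy":0.14,"dz":0,"twist":11,"grip":1}]'
python3 -m crank '[{"dx":-0.015,"dy":0.03,"dz":0,"twist":3,"grip":1},{"dx":-0.03,"dy":0.06,"dz":0,"twist":6,"grip":1},{"dx":-0.045,"dy":0.09,"dz":0,"twist":9,"grip":1},{"dx":-0.06,"dy":0.13,"dz":0,"twist":11,"grip":1},{"dx":-0.067,"dy":0.151,"dz":0,"twist":11,"grip":1}]'
python3 -m crank '[{"dx":0,"dy":0,"dz":0,"twist":0,"grip":1},{"dx":0,"dy":0,"dz":0,"twist":0,"grip":1},{"dx":0,"dy":0,"dz":0,"twist":0,"grip":1},{"dx":0,"dy":0,"dz":0,"twist":0,"grip":1},{"dx":0,"dy":0,"dz":0,"twist":0,"grip":1}]'
python3 - <<'E'
from h import *
s=arm.get_state();print(s['eef_pos'],s['ee_rot'])
save('wrist','w3.png',(200,120,360,240),5)
E
```

```text
t: 9.88
eef_pos: [0.5387, 0.009, 0.2137]
ee_rot: [3.141, 0.001, -3.016]
force: [0.5, 0.6, -0.5]
width: 0.0875
gripper_force: 0.0
t: 10.3
eef_pos: [0.4712, 0.1615, 0.2141]
ee_rot: [3.141, 0.002, -2.823]
force: [0.0, -0.4, 1.1]
width: 0.0875
gripper_force: 0.0
t: 10.72
eef_pos: [0.4728, 0.1582, 0.2131]
ee_rot: [-3.142, -0.0, -2.828]
force: [0.0, -0.5, -0.1]
width: 0.0873
gripper_force: 0.0
[0.47275653 0.1581953  0.21312038] [-3.14154277e+00 -4.47283396e-05 -2.82767964e+00]
```

View pics/w3.png

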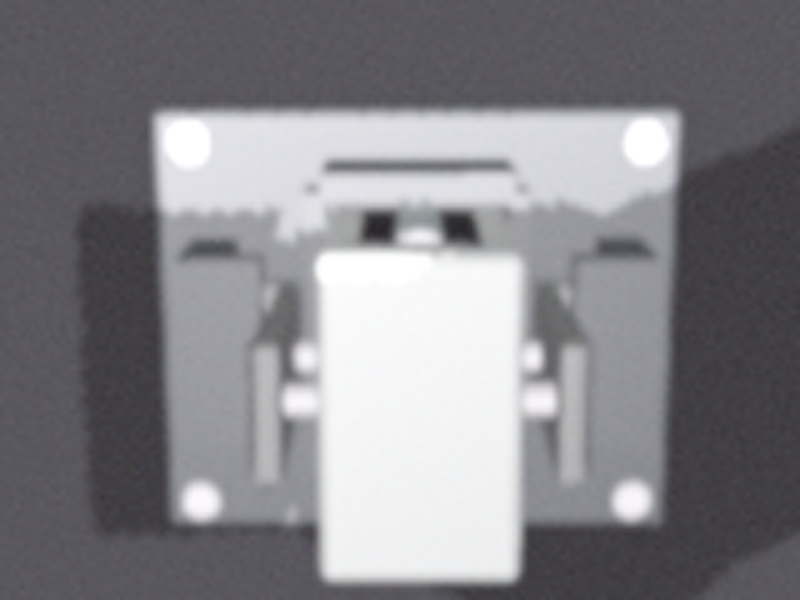

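The cassette top corners are at (318,252), (522,252), (521,581) and (322,581). The outer edges of the catch plates are at x=250 and x=587, over rows 343–485.

```bash
python3 - <<'E'
from h import *
s=arm.get_state();p,r=s['eef_pos'],s['ee_rot']
f=lambda l,z:rect([wray(p,r,200+(u+.5)/5-.5,120+(v+.5)/5-.5,z) for u,v in l])
print(p,np.degrees(r[2])+180)
print(f([(521,581),(322,581),(318,252),(522,252)],.095))
print(f([(583,485),(255,485),(250,343),(587,343)],.09))
E
```

```text
[0.47275304 0.15819098 0.21307676] 17.98202726929219
(array([0.4725, 0.1608]), 'L 0.0599 W 0.0355 yaw 18.40 18.00')
(array([0.4728, 0.1605]), 'L 0.0263 W 0.0595 yaw 18.32 18.00')
```

```bash

python3 -m crank '[{"dx":0,"dy":0.0025,"dz":-0.02,"twist":0,"grip":1},{"dx":0,"dy":0.0025,"dz":-0.045,"twist":0,"grip":1},{"dx":0,"dy":0.0025,"dz":-0.07,"twist":0,"grip":1},{"dx":0,"dy":0.0025,"dz":-0.09,"twist":0,"grip":1},{"dx":0,"dy":0.0025,"dz":-0.1,"twist":0,"grip":1}]'
python3 -m crank '[{"dx":0,"dy":0,"dz":-0.01,"twist":0,"grip":1},{"dx":0,"dy":0,"dz":-0.025,"twist":0,"grip":1},{"dx":0,"dy":0,"dz":-0.04,"twist":0,"grip":1},{"dx":0,"dy":0,"dz":-0.055,"twist":0,"grip":1},{"dx":0,"dy":0,"dz":-0.06,"twist":0,"grip":1}]'
python3 -m crank '[{"dx":0,"dy":0,"dz":0,"twist":0,"grip":1},{"dx":0,"dy":0,"dz":0,"twist":0,"grip":1},{"dx":0,"dy":0,"dz":0,"twist":0,"grip":1},{"dx":0,"dy":0,"dz":0,"twist":0,"grip":1},{"dx":0,"dy":0,"dz":0,"twist":0,"grip":1}]'
```

```text
t: 11.18
eef_pos: [0.4715, 0.16, 0.1106]
ee_rot: [-3.141, -0.003, -2.828]
force: [-0.5, -0.2, -0.6]
width: 0.0879
gripper_force: 0.0
t: 11.6
eef_pos: [0.4723, 0.161, 0.0518]
ee_rot: [-3.141, -0.001, -2.827]
force: [-0.7, -0.2, 0.4]
width: 0.0876
gripper_force: 0.0
t: 12.02
eef_pos: [0.4729, 0.1619, 0.0539]
ee_rot: [3.141, 0.001, -2.826]
force: [0.7, -0.3, 1.0]
width: 0.0879
gripper_force: 0.0
```

```bash

python3 -m crank '[{"dx":0,"dy":-0.001,"dz":0,"twist":0,"grip":0.7},{"dx":0,"dy":-0.001,"dz":0,"twist":0,"grip":0.5},{"dx":0,"dy":-0.001,"dz":0,"twist":0,"grip":0.4},{"dx":0,"dy":-0.001,"dz":0,"twist":0,"grip":0.3},{"dx":0,"dy":-0.001,"dz":0,"twist":0,"grip":0}]' 25
python3 -m crank '[{"dx":0,"dy":0,"dz":0,"twist":0,"grip":-0.2},{"dx":0,"dy":0,"dz":0,"twist":0,"grip":-0.5},{"dx":0,"dy":0,"dz":0,"twist":0,"grip":-1},{"dx":0,"dy":0,"dz":0,"twist":0,"grip":-1},{"dx":0,"dy":0,"dz":0,"twist":0,"grip":-1}]'
python3 -m crank '[{"dx":0,"dy":0,"dz":0,"twist":0,"grip":-1},{"dx":0,"dy":0,"dz":0,"twist":0,"grip":-1},{"dx":0,"dy":0,"dz":0,"twist":0,"grip":-1},{"dx":0,"dy":0,"dz":0,"twist":0,"grip":-1},{"dx":0,"dy":0,"dz":0,"twist":0,"grip":-1}]'
```

```text
t: 12.43
eef_pos: [0.4725, 0.1606, 0.0531]
ee_rot: [3.142, 0.0, -2.826]
force: [-0.8, 1.6, 0.6]
width: 0.0597
gripper_force: 1.3
t: 12.85
eef_pos: [0.4726, 0.1608, 0.0535]
ee_rot: [3.141, 0.0, -2.826]
force: [-2.6, 1.0, 6.0]
width: 0.0458
gripper_force: 25.0
t: 13.27
eef_pos: [0.4725, 0.1607, 0.0535]
ee_rot: [3.141, 0.0, -2.826]
force: [-3.3, 0.6, 6.1]
width: 0.0459
gripper_force: 25.0
```

```bash
python3 - <<'E'
from h import *
save('scene','s2.png',(300,140,390,230),6.5)
s=arm.get_state();print(s['force'],s['moment'])
save('wrist','w4raw.png')
a=cv2.imread('pics/s2.png');b=cv2.imread('pics/w4raw.png')[200:420,190:370]
cv2.imwrite('pics/c4.png',np.hstack([cv2.resize(a,(380,380)),cv2.resize(b,(400,380))]))
E
```

```text
[-1.73495006  0.34641393  5.57194837] [ 0.25764879  0.97634209 -0.03803715]
```

View pics/c4.png

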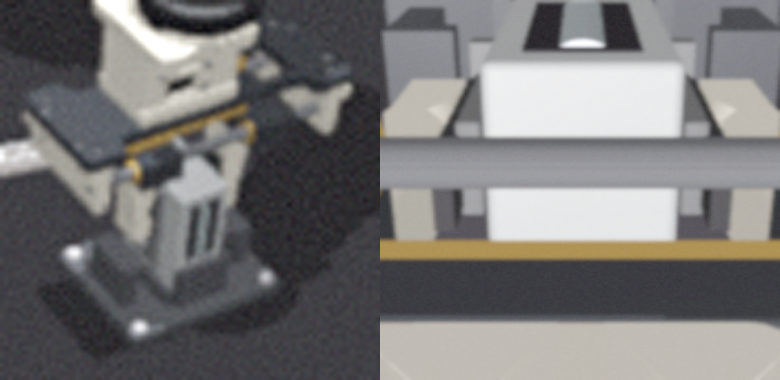

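The catches are in symmetrically against the sides and the cassette is upright and seated. I'll lift gently.

```bash

python3 -m crank '[{"dx":0,"dy":0,"dz":0.002,"twist":0,"grip":-1},{"dx":0,"dy":0,"dz":0.004,"twist":0,"grip":-1},{"dx":0,"dy":0,"dz":0.006,"twist":0,"grip":-1},{"dx":0,"dy":0,"dz":0.008,"twist":0,"grip":-1},{"dx":0,"dy":0,"dz":0.01,"twist":0,"grip":-1}]'
```

```text
t: 13.78
eef_pos: [0.4723, 0.1604, 0.0631]
ee_rot: [-3.141, -0.0, -2.826]
force: [0.1, 0.6, -3.0]
width: 0.046
gripper_force: 25.0
```

Fz is about −3 N, which matches the cassette's weight, so it moves freely. I'll carry on up.

```bash

python3 -m crank '[{"dx":0,"dy":0,"dz":0.008,"twist":0,"grip":-1},{"dx":0,"dy":0,"dz":0.018,"twist":0,"grip":-1},{"dx":0,"dy":0,"dz":0.03,"twist":0,"grip":-1},{"dx":0,"dy":0,"dz":0.042,"twist":0,"grip":-1},{"dx":0,"dy":0,"dz":0.055,"twist":0,"grip":-1}]'
python3 -m crank '[{"dx":0,"dy":0,"dz":0.014,"twist":0,"grip":-1},{"dx":0,"dy":0,"dz":0.028,"twist":0,"grip":-1},{"dx":0,"dy":0,"dz":0.042,"twist":0,"grip":-1},{"dx":0,"dy":0,"dz":0.052,"twist":0,"grip":-1},{"dx":0,"dy":0,"dz":0.056,"twist":0,"grip":-1}]'
python3 -m crank '[{"dx":0,"dy":0,"dz":0,"twist":0,"grip":-1},{"dx":0,"dy":0,"dz":0,"twist":0,"grip":-1},{"dx":0,"dy":0,"dz":0,"twist":0,"grip":-1},{"dx":0,"dy":0,"dz":0,"twist":0,"grip":-1},{"dx":0,"dy":0,"dz":0,"twist":0,"grip":-1}]'
python3 -m crank '[{"dx":0,"dy":0,"dz":0,"twist":0,"grip":-1},{"dx":0,"dy":0,"dz":0,"twist":0,"grip":-1},{"dx":0,"dy":0,"dz":0,"twist":0,"grip":-1},{"dx":0,"dy":0,"dz":0,"twist":0,"grip":-1},{"dx":0,"dy":0,"dz":0,"twist":0,"grip":-1}]'
python3 - <<'E'
from h import *
save('scene','s3.png',(210,100,410,290),3)
E
```

```text
t: 14.2
eef_pos: [0.4725, 0.1605, 0.1194]
ee_rot: [3.141, 0.0, -2.826]
force: [0.1, -0.9, -4.1]
width: 0.0457
gripper_force: 25.0
t: 14.62
eef_pos: [0.4732, 0.161, 0.1764]
ee_rot: [3.141, 0.003, -2.826]
force: [0.7, -0.4, -3.3]
width: 0.0458
gripper_force: 25.0
t: 15.03
eef_pos: [0.4722, 0.1603, 0.1733]
ee_rot: [-3.141, -0.001, -2.826]
force: [1.0, 1.1, -3.4]
width: 0.0459
gripper_force: 25.0
t: 15.45
eef_pos: [0.4725, 0.1605, 0.174]
ee_rot: [-3.142, -0.0, -2.826]
force: [-0.0, -0.5, -3.3]
width: 0.046
gripper_force: 25.0
```

View pics/s3.png

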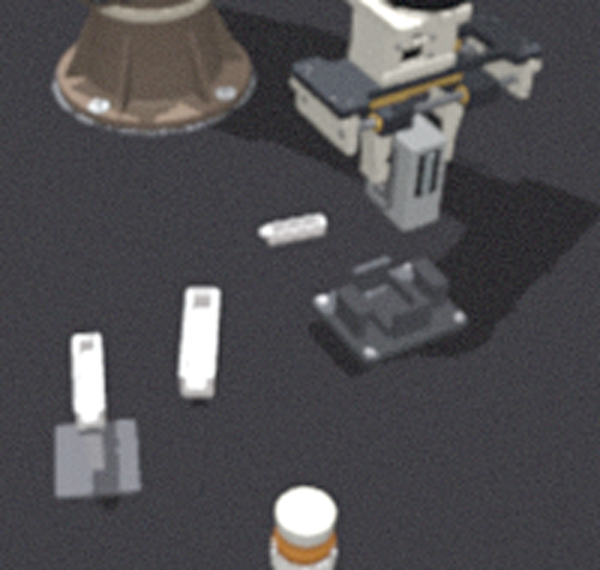

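The cassette at (415,170) hangs upright, clear of the dock at (390,305). The boat at (88,380) is on the ledge.

```bash
python3 -c "
from station import arm
print(arm.job_done())"
```

```text
the job is handed in; nothing more can be done
None
```

I parked the boat upright and released on the ledge, then handed the job in at about 15.5 s with the cassette held steady, its catches pinched in and its underside about 13 cm above the bench; the hand-in returned no verdict.

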